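Find the loose clamp lever and cap it

TASK

One of the three clamp levers on the instrument baseplate has worked loose: starting with the one on the robot's right and going along the row, lean sideways on the end of each with about 10 N, never over 25 N. The tight ones hold; the loose one gives, and is to be turned only a little (its end by 5 to 30 mm) and left so. Then flag the loose one by lowering the rubber bung, bore down, fully home over its stud, let go only once it is seated, and leave everything else undisturbed.

Things in the scene. Friction and masses are not known exactly. Their poses are not given: they have to be found in the camera images.
- plate: Grey painted steel baseplate fixed on the shelf, 160 x 380 x 12 mm (x, y, z); origin at the centre of its underside. The three clamps stand on its top face (12 mm above the shelf) in a row along its y axis, one at the centre and one 130 mm to either side; its -y end is on the robot's right.
- clamp_a: One of three clamps of identical looks; which place each has varies, exactly one is loose. Origin on its upright axis at the plate's top face. Bare metal hub 34 mm across, 30 mm high; brass stud 14 mm across rising 22 mm above the hub; level round arm 14 mm thick, its centre line 22 mm above the plate, running along the body's -x to a rounded end 92 mm from the axis.
- tip_a (a point): Clamp a: point on its arm's centre line, 85 mm from the axis. If tight, the arm only flexes: 25 N sideways near the end moves it under 4 mm and it springs back. If loose, it turns about the upright axis, either way, with 3 to 6 N near its end and stays where it is left; limits 0.6 rad each way.
- clamp_b: One of three clamps of identical looks; which place each has varies, exactly one is loose. Origin on its upright axis at the plate's top face. Bare metal hub 34 mm across, 30 mm high; brass stud 14 mm across rising 22 mm above the hub; level round arm 14 mm thick, its centre line 22 mm above the plate, running along the body's -x to a rounded end 92 mm from the axis.
- tip_b (a point): Clamp b: point on its arm's centre line, 85 mm from the axis. If tight, the arm only flexes: 25 N sideways near the end moves it under 4 mm and it springs back. If loose, it turns about the upright axis, either way, with 3 to 6 N near its end and stays where it is left; limits 0.6 rad each way.
- clamp_c: One of three clamps of identical looks; which place each has varies, exactly one is loose. Origin on its upright axis at the plate's top face. Bare metal hub 34 mm across, 30 mm high; brass stud 14 mm across rising 22 mm above the hub; level round arm 14 mm thick, its centre line 22 mm above the plate, running along the body's -x to a rounded end 92 mm from the axis.
- tip_c (a point): Clamp c: point on its arm's centre line, 85 mm from the axis. If tight, the arm only flexes: 25 N sideways near the end moves it under 4 mm and it springs back. If loose, it turns about the upright axis, either way, with 3 to 6 N near its end and stays where it is left; limits 0.6 rad each way.
- bung: Loose black rubber bung standing bore down on the shelf: round, 40 mm in diameter at the bottom, 42 mm at the top, 42 mm high, 60 g. A round blind bore 22 mm in diameter and 28 mm deep opens in its underside. Origin at the centre of its underside; seated on a clamp it rests on the hub's top, 30 mm above the clamp's origin.
- insulator: White porcelain insulator standing loose on the shelf, 72 mm in diameter, 105 mm high; origin at the centre of its underside. Bystander.
- sonde: Grey aluminium radiosonde shell standing loose on the shelf, 91 mm in diameter, 118 mm high; origin at the centre of its underside. Bystander.
- spanner_1: Steel spanner lying flat on the shelf to the left of the baseplate, along its x axis; origin under its middle. Bystander.
- spanner_2: Steel spanner lying flat on the shelf beyond the baseplate, away from the robot, along its x axis; origin under its middle. Bystander.
Not all that is in view belongs to the job. Of the things like the bung, leave any that is brown or pink; of the rest the smaller one is meant.

How it is judged:
By the outcome, as a careful person would: the job done as asked, in the order asked, and still so for the second after the job is handed in, with the robot touching nothing.
It also fails if it takes over 69 s, if anything falls off the work surface, if the arm or the gripper's body presses on something with over 40 N, if the wrist force passes 120 N, or if a joint passes its speed limit or range.

ROBOT

A 6-joint arm with a two-finger parallel gripper is mounted at the origin on the work surface. World frame = base frame: x ahead of the robot, y to its left, z up, the work surface at z = 0. Lengths are in mm, angles in rad, forces in N, time in s.
With the tool pointing down it reaches from about 275 to 725 mm from the base axis. Payload 5.6 kg.
Tool frame: the origin (TCP) lies midway between the tips of the shut fingers; the grasp point (between the pads) lies 19 mm behind it (bot.tcp_to_grasp is the distance from the TCP to the grasp point, in mm); z points along the fingers, y is the line along which they close (so a half turn about z gives the same grasp; the last joint's range is limited). The gripper opens to 85 mm and grips with 20 to 120 N. Pads are 22 mm wide; open, the fingers measure 114 mm over their backs; the gripper's body (76 mm by 85 mm) begins 54 mm behind the grasp point. The pads swing forward as they close: fully open they stand 13 mm farther back than shut.
Start: joints at [-0.869, 0.255, 0.108, 0, -1.424, -0.285], TCP at [222.678, -502.899, 231.283] pointing down, gripper open.
Joint ranges: [-2.95, 2.95], [-1.21, 1.97], [-1.09, 1.5], [-2.87, 1.71], [-2.94, -0.07], [-3.05, 3.05]. Speed limits (rad/s): [2.57, 2.57, 3.14, 3.14, 3.14, 3.14].

INTERFACE

Orientations are given as [roll, pitch, yaw] about the fixed x, y, z axes, in that order (R = Rz(yaw) Ry(pitch) Rx(roll)).
In Python, from workcell import status, imaging, ticket, bot gives the robot as it stands. The module is installed in compiled form; this text tells all that it offers.
- The arm moves only by the tool carry_out, never from a script. Its argument "increments" is a list of rows, each a list of 2 entries, a list of its own where there are three numbers: the shift along the tool's x, y, z in fractions of the full range, 1 being 1000 mm, then the turn about the tool's z in shares of 180 degrees (1.0 is 180 degrees). A call has 1 to 5 rows; each row is the pose to reach, as a shift and turn from the pose commanded when the call began, along the tool's axes at that moment; what a row does not reach only later rows make up. A row lasts 1/10 s, in which the tool goes at most 50 mm and 8.59 degrees, less where a joint would pass 70% of its speed; a pose out of reach is approached as far as the arm can. Shift and turn numbers lie between -1 and 1, and a call with a number outside is refused. A call with a gripper value outside its range is refused whole. "gripper" is the closure, from -1 (fully open) to 1 (shut), set as the call begins (left out, the last holds). The fingers move at their own pace and stop on an object; "grip_force" is the grip in N (left out, the last holds). Time passes only in rows, so rows that repeat a pose let the fingers close. It gives the time, the measured TCP pose, the force, the opening and the grip force at its end, in the units of the state.
- status.get_state(): the state, without advancing time (a new reading comes with each control period).
- imaging.snapshot(name): name is "scene" or "top"; returns a dict with "frame" (420x560x3 uint8, blue, green, red), "z_map" (420x560 float32, mm along the optical axis (not along the pixel's ray), 0 where there is no reading), "vfov" (degrees; the focal length in pixels is half the picture's height over the tangent of half this angle, whatever the lens; pixels are square), "cx", "cy" (the principal point, pixels), "R" (3x3) and "t" (3): a world point X has camera coordinates R X + t. Camera axes: x right, y down, z forward; pixel columns grow to the right and rows downward; lengths in mm; the calibration is good to about 2 mm. A picture is of the moment at which its call begins.
- ticket.sign_off(): hands the job in; it is judged then, once.
The state is a dict: "t": time; "q": joint angles; "joint_vel": joint speeds; "effort": joint torques, N m; "tcp_pos": TCP position; "orientation": TCP orientation; "force": force on the tool from outside, world axes, zero at the start; "ft_torque": the same for the moment, N m; "finger_gap": finger opening in mm; "grasp_force": force on a finger pad.
Only numpy, scipy, OpenCV 4.12 (cv2) and the standard library are available. Lean on these libraries where they do the work, as an engineer would, in place of code of your own. Each camera call takes 0.05 s, during which the arm holds its last target. There are 200 camera calls.

## Working session

There is one attempt and no reset: what is moved stays moved. The work goes in short steps, Python scripts to look and compute and a tool call to move; the robot and the scene stay as the last step left them, time stands still between calls to the robot, and variables do not carry over. Pictures are saved under pics/ and viewed, at most 10 in all, crops included, and the job is handed in when it is done.

Besides the shell and the picture viewer there is one more tool, called after "Request:" by a JSON object that holds its "op" and its "data". carry_out: Moves the arm, as the interface text tells. Its arguments: {"type":"object","properties":{"increments":{"type":"array","items":{"type":"array"}},"gripper":{"type":"number"},"grip_force":{"type":"number"}},"required":["increments"]}

```bash
mkdir -p pics; cat > h.py <<'E'
import numpy as np, cv2, pickle
from workcell import status, imaging, ticket, bot
def snap(n,save=None):
    s=imaging.snapshot(n)
    if save: cv2.imwrite('pics/'+save,s['frame'])
    return s
def f(s): return s['frame'].shape[0]/2/np.tan(np.radians(s['vfov'])/2)
def ray(s,u,v):
    R=np.array(s['R']);t=np.array(s['t']);d=np.array([(u-s['cx'])/f(s),(v-s['cy'])/f(s),1.])
    return -R.T@t, R.T@d
def onz(s,u,v,z):
    o,d=ray(s,u,v); return o+d*(z-o[2])/d[2]
def cloud(s):
    v,u=np.mgrid[:420,:560]; z=s['z_map']; F=f(s)
    P=np.stack([(u-s['cx'])/F*z,(v-s['cy'])/F*z,z],-1)-np.array(s['t'])
    W=P@np.array(s['R']); W[z<=0]=np.nan; return W
def pix(s,X):
    c=np.array(s['R'])@X+np.array(s['t']); return c[0]/c[2]*f(s)+s['cx'],c[1]/c[2]*f(s)+s['cy']
E
python3 - <<'E'
from h import *
for n in('scene','top'):
    s=snap(n,n+'0.png'); pickle.dump(s,open(n+'0.pkl','wb'))
    print(n,s['vfov'],s['cx'],s['cy'],(-np.array(s['R']).T@s['t']).round(),np.round(s['R'],2).tolist())
print(status.get_state())
E
```

```text
scene 53.01280422651217 279.00778210146115 206.41695270599328 [1135. -275.  781.] [[0.39, 0.92, 0.01], [0.69, -0.28, -0.67], [-0.61, 0.27, -0.74]]
top 49.18121374448971 279.1162367524171 211.7900376711226 [ 374.  -12. 1145.] [[-0.01, -1.0, -0.0], [-0.99, 0.01, -0.14], [0.14, 0.0, -0.99]]
{'t': 0.1, 'q': array([-8.69359317e-01,  2.55727720e-01,  1.07142344e-01, -4.38934295e-04,
       -1.42387519e+00, -2.84567620e-01]), 'joint_vel': array([-1.15098174e-03,  9.22662974e-06,  1.36836763e-03,  1.09368658e-03,
       -3.57782299e-04, -1.27655539e-04]), 'effort': array([-4.46405975e-03, -3.87604880e+01,  2.38469589e+01,  5.37812501e+00,
       -3.90959161e-03,  7.36328673e-06]), 'tcp_pos': array([ 222.56414127, -502.4870544 ,  230.46594451]), 'orientation': array([ 3.13987346e+00, -5.05876853e-05, -2.72478784e+00]), 'force': array([-0.0527167 , -0.36903248, -0.06706488]), 'ft_torque': array([-0.01190986, -0.02352632,  0.01881711]), 'grasp_force': 0.0, 'finger_gap': 85.66895767970381}
```

View pics/scene0.png

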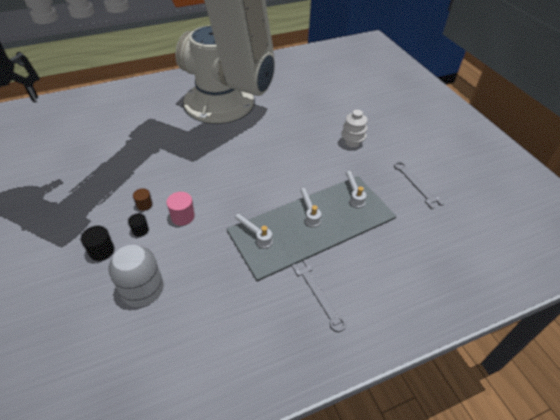

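View pics/top0.png

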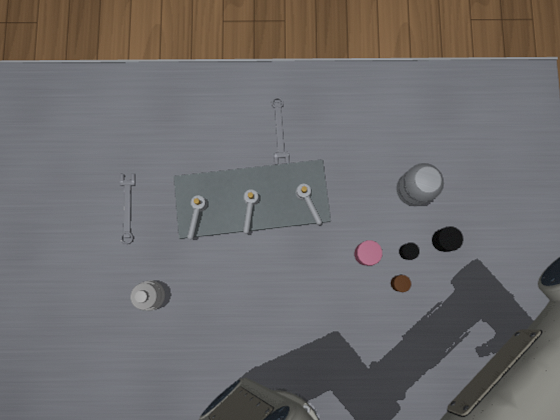

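The scene picture shows the plate with three clamps: hubs at about (265,236), (313,215) and (359,196). The small black bung is at (139,225) and the larger one at (98,243). In the top picture the studs are at (304,190), (251,196) and (198,202), with the arms pointing down the image. The small bung is at (410,251), with pink, brown and the large black bung around it.

```bash
cat > m.py <<'E'
from h import *
def tri(a,pa,b,pb):
    o1,d1=ray(a,*pa);o2,d2=ray(b,*pb);d1/=np.linalg.norm(d1);d2/=np.linalg.norm(d2)
    l=np.linalg.lstsq(np.c_[d1,-d2],o2-o1,rcond=None)[0]
    p,q=o1+l[0]*d1,o2+l[1]*d2
    return (p+q)/2,np.linalg.norm(p-q)
def blobs(m,amin,amax=5000):
    n,_,st,c=cv2.connectedComponentsWithStats(m.astype(np.uint8))
    return [(c[i],st[i]) for i in range(1,n) if amin<=st[i][4]<=amax]
def brass(s,w=None):
    h=cv2.cvtColor(s['frame'],cv2.COLOR_BGR2HSV); m=(h[...,0]>8)&(h[...,0]<28)&(h[...,1]>110)&(h[...,2]>90)
    return m
E
python3 - <<'E'
from m import *
S=pickle.load(open('scene0.pkl','rb'));T=pickle.load(open('top0.pkl','rb'))
mt=brass(T);mt[:160]=0;mt[240:]=0;ms=brass(S);ms[:165]=0;ms[250:]=0;ms[:,:230]=0;ms[:,390:]=0
bt=sorted([b for b in blobs(mt,6)],key=lambda b:-b[0][0]);bs=sorted([b for b in blobs(ms,6)],key=lambda b:b[0][0])
print([(b[0].round(1),b[1]) for b in bt],[(b[0].round(1),b[1]) for b in bs])
for a,b in zip(bt,bs): print('stud tri',tri(T,a[0],S,b[0]), 'z=64 (top)',onz(T,*a[0],64).round(1), 'scene',onz(S,*b[0],60).round(1))
W=cloud(T)
# arms: bright px on plate, cloud height
g=T['frame'].min(2); 
for b in bt:
    o=onz(T,*b[0],60); 
    X=W; sel=(abs(X[...,2]-38)<7)&(np.hypot(X[...,0]-o[0],X[...,1]-o[1])<105)&(np.hypot(X[...,0]-o[0],X[...,1]-o[1])>22)&(g>105)
    P=X[sel]; vx,vy,x0,y0=cv2.fitLine(P[:,:2].astype(np.float32),cv2.DIST_HUBER,0,.01,.01).ravel()
    d=np.array([vx,vy]);d*=-np.sign(d[0]); r=(P[:,:2]-o[:2])@d
    print('arm n',len(P),'dir',d,'ang',np.degrees(np.arctan2(d[1],d[0])).round(1),'r',r.min().round(),r.max().round(),'offs',((o[:2]-[x0,y0])@[-d[1],d[0]]).round(1),'z',np.median(P[:,2]))
# bung
WS=cloud(S)
for n,s,w,(u0,u1,v0,v1) in(('T',T,W,(390,470,222,262)),('S',S,WS,(75,152,210,262))):
    m=s['frame'].max(2)<45; k=np.zeros_like(m);k[v0:v1,u0:u1]=m[v0:v1,u0:u1]
    for c,st in blobs(k,40):
        u,v,ww,hh,a=st; Q=w[v:v+hh,u:u+ww].reshape(-1,3);Q=Q[np.isfinite(Q[:,0])]; zt=np.nanpercentile(Q[:,2],95); tp=Q[Q[:,2]>zt-6]
        print(n,c.round(1),st,'ztop',zt.round(1),'ctr',((tp.min(0)+tp.max(0))/2).round(1),tp.max(0)-tp.min(0),'mean',tp.mean(0).round(1))
for p in [(369,253),(401,284),(448,239),(425,180),(148,296)]: print(p,W[p[1],p[0]].round())
big=cv2.resize(T['frame'][225:300,345:475],None,fx=3,fy=3,interpolation=3);b2=cv2.resize(T['frame'][155:245,170:335],None,fx=3,fy=3,interpolation=3)
c=np.zeros((500,500,3),np.uint8);c[:225,:390]=big;c[230:500,:495]=b2;cv2.imwrite('pics/c1.png',c)
E
```

```text
[(array([303.8, 189.1]), array([302, 187,   5,   5,  21], dtype=int32)), (array([250.1, 195. ]), array([248, 193,   5,   5,  20], dtype=int32)), (array([196.2, 200.8]), array([194, 199,   5,   5,  19], dtype=int32))] [(array([263.8, 229.6]), array([262, 226,   5,   9,  30], dtype=int32)), (array([314. , 209.4]), array([312, 206,   5,   8,  27], dtype=int32)), (array([359.8, 190.2]), array([358, 187,   5,   8,  24], dtype=int32))]
stud tri (array([585.84461498, -71.42972067,  52.71639677]), np.float64(0.6562800396560962)) z=64 (top) [583.8 -70.5  64. ] scene [591.2 -73.8  60. ]
stud tri (array([572.54740213,  58.56675563,  51.22172478]), np.float64(0.9489752638733062)) z=64 (top) [570.4  58.2  64. ] scene [579.2  54.1  60. ]
stud tri (array([558.59797085, 188.53158782,  52.12995603]), np.float64(1.4011299186185693)) z=64 (top) [556.9 187.   64. ] scene [564.7 182.8  60. ]
arm n 140 dir [-0.90409076 -0.42734054] ang -154.7 r 22.0 89.0 offs 0.1 z 39.607026841950415
arm n 130 dir [-0.9902756   0.13911934] ang 172.0 r 22.0 90.0 offs 0.1 z 40.20958843710584
arm n 127 dir [-0.9777375  0.2098318] ang 167.9 r 22.0 89.0 offs -0.9 z 40.35918285319842
T [447.2 239.1] [432 227  31  25 595] ztop 61.9 ctr [ 463.8 -416.8   60.8] [55.01339684 55.8723631   9.62731273] mean [ 464.8 -417.2   59.5]
T [408.8 251. ] [399 243  20  17 259] ztop 44.5 ctr [ 436.9 -325.1   42.9] [36.25826697 38.05827     8.51449802] mean [ 437.2 -326.    42. ]
S [138.  224.8] [129 214  19  23 311] ztop 42.4 ctr [ 439.9 -326.    40.3] [40.62657049 38.79148197  7.42604761] mean [ 441.7 -326.6   40.6]
S [ 97.3 243.1] [ 82 227  31  34 787] ztop 60.0 ctr [ 514.7 -414.1   82.3] [150.34838064  61.26191446  56.39592864] mean [ 471.  -417.5   58.6]
(369, 253) [ 430. -222.   61.]
(401, 284) [ 358. -299.   42.]
(448, 239) [ 462. -410.   60.]
(425, 180) [ 594. -346.  113.]
(148, 296) [335. 285.  98.]
```

View pics/c1.png

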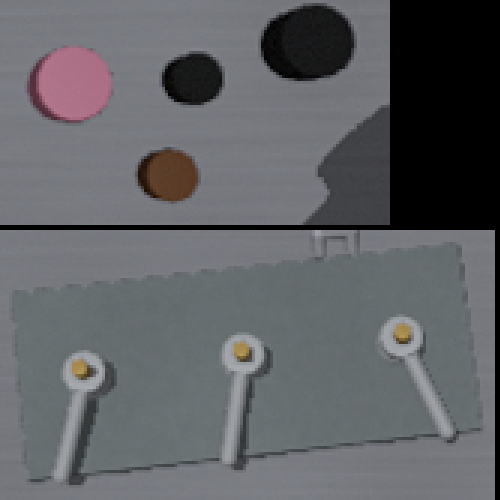

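The crop shows the three arms clearly, and the small black bung between pink (left), brown (below) and the large black one (right). Sizes and heights agree with the text. Studs come out at about (585,-71), (571.5,58.5) and (558,188), and the bung at about (438,-326). I'll go to the right-hand lever first with the fingers shut.

Units first: shifts go in shares of 1000 mm and turns go in shares of 180 degrees. So -208 mm is -0.208, -166 mm is -0.166.

Request:
{"op": "carry_out", "data": {"increments": [[[-0.04, 0.02, 0], 0], [[-0.082, 0.041, 0], 0], [[-0.124, 0.062, 0], 0], [[-0.166, 0.083, 0], 0], [[-0.208, 0.104, 0], 0]], "gripper": 1, "grip_force": 40}}

```text
t: 0.6
tcp_pos: [371.4, -321.8, 231.0]
orientation: [3.141, -0.0, -2.725]
force: [1.6, -1.1, -0.3]
finger_gap: 12.8
grasp_force: 0.0
```

Scaled: -213 mm is -0.213, -172 mm is -0.172.

Request:
{"op": "carry_out", "data": {"increments": [[[-0.043, 0.022, 0], 0], [[-0.086, 0.044, 0], 0], [[-0.129, 0.066, 0], 0], [[-0.172, 0.088, 0], 0], [[-0.213, 0.107, 0], 0]]}}

```text
t: 1.1
tcp_pos: [522.9, -137.4, 231.0]
orientation: [3.141, -0.0, -2.724]
force: [1.7, -1.3, 0.0]
finger_gap: 0.1
grasp_force: 0.0
```

Scaled: 130 mm is 0.13, 110 mm is 0.11.

Request:
{"op": "carry_out", "data": {"increments": [[[0, 0, 0.04], 0], [[0, 0, 0.08], 0], [[0, 0, 0.11], 0], [[0, 0, 0.13], 0], [[0, 0, 0.13], 0]]}}

```text
t: 1.6
tcp_pos: [519.6, -139.2, 97.8]
orientation: [3.138, -0.006, -2.725]
force: [0.3, 1.4, 0.8]
finger_gap: -0.0
grasp_force: 0.0
```

Scaled: 76 mm is 0.076, 68 mm is 0.068.

Request:
{"op": "carry_out", "data": {"increments": [[[0, 0, 0.025], 0], [[0, 0, 0.05], 0], [[0, 0, 0.068], 0], [[0, 0, 0.076], 0], [[0, 0, 0.076], 0]]}}

```text
t: 2.1
tcp_pos: [522.2, -139.6, 25.3]
orientation: [3.141, -0.001, -2.725]
force: [-0.5, 0.6, -0.3]
finger_gap: -0.2
grasp_force: 0.0
```

Request:
{"op": "carry_out", "data": {"increments": [[[0, 0, 0], 0], [[0, 0.002, 0], 0], [[0, 0.004, 0], 0], [[0, 0.005, 0], 0], [[0, 0.006, 0], 0]]}}

```text
t: 2.6
tcp_pos: [519.9, -133.9, 25.6]
orientation: [-3.141, 0.001, -2.725]
force: [-0.3, -0.3, -0.2]
finger_gap: -0.4
grasp_force: 0.0
```

```bash
python3 - <<'E'
from h import *
s=snap('scene');t=snap('top')
a=cv2.resize(s['frame'][130:290,210:400],None,fx=3,fy=3)[:, :390*1];b=cv2.resize(t['frame'][140:260,180:350],None,fx=2.4,fy=3)[:, :409]
c=np.zeros((480,800,3),np.uint8);c[:,:390]=a;c[:360,391:800]=b;cv2.imwrite('pics/c2.png',c)
print(status.get_state())
E
```

```text
Traceback (most recent call last):
ValueError: could not broadcast input array from shape (360,408,3) into shape (360,409,3)
```

Scaled: 3 mm is 0.003, 2 mm is 0.002.

Request:
{"op": "carry_out", "data": {"increments": [[[0, 0.001, 0], 0], [[0, 0.002, 0], 0], [[0, 0.003, 0], 0], [[0, 0.003, 0], 0]]}}

```text
t: 3.1
tcp_pos: [518.5, -131.2, 25.3]
orientation: [3.142, -0.0, -2.725]
force: [-0.1, 0.4, 0.2]
finger_gap: -0.0
grasp_force: 0.0
```

```bash
python3 - <<'E'
from h import *
s=snap('scene');t=snap('top')
a=cv2.resize(s['frame'][130:290,210:340],None,fx=3,fy=3);b=cv2.resize(t['frame'][140:260,200:336],None,fx=3,fy=3)
c=np.zeros((480,800,3),np.uint8);c[:,:390]=a;c[:360,391:799]=b;cv2.imwrite('pics/c2.png',c)
print(status.get_state()['force'])
E
```

```text
[1.07180373 0.2053632  0.23446552]
```

View pics/c2.png

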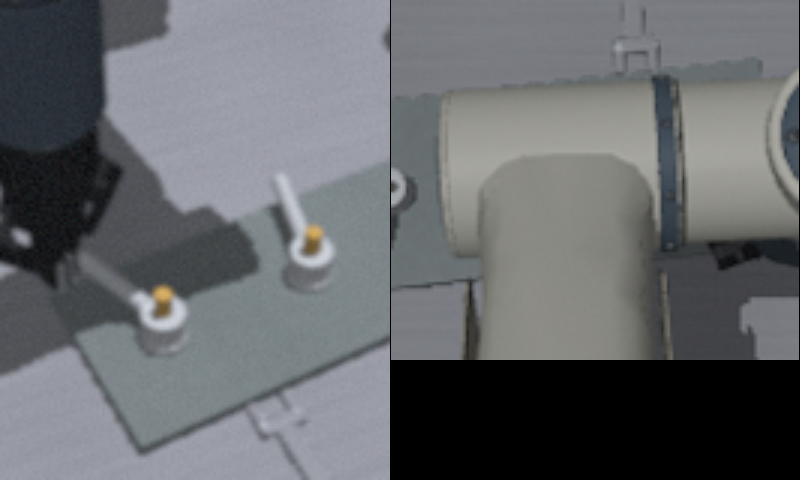

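The left crop (scene) shows the closed fingertips at about (65,265), just beside the end of the right-hand lever. The wrist hides it from the top camera. I'll creep on until contact.

Request:
{"op": "carry_out", "data": {"increments": [[[0, 0.001, 0], 0], [[0, 0.002, 0], 0], [[0, 0.003, 0], 0], [[0, 0.003, 0], 0]]}}

```text
t: 3.6
tcp_pos: [517.3, -128.4, 25.3]
orientation: [3.142, 0.0, -2.725]
force: [-1.2, 0.2, 0.0]
finger_gap: -0.2
grasp_force: 0.0
```

Scaled: 3 mm is 0.003, 2 mm is 0.002.

Request:
{"op": "carry_out", "data": {"increments": [[[0, 0.001, 0], 0], [[0, 0.002, 0], 0], [[0, 0.003, 0], 0], [[0, 0.003, 0], 0]]}}

```text
t: 4.0
tcp_pos: [516.3, -126.2, 25.4]
orientation: [-3.141, 0.0, -2.725]
force: [1.0, -2.9, -0.0]
finger_gap: 0.0
grasp_force: 1.5
```

Scaled: 1 mm is 0.001.

Request:
{"op": "carry_out", "data": {"increments": [[[0, 0.001, 0], 0], [[0, 0.001, 0], 0]]}}

```text
t: 4.2
tcp_pos: [515.7, -125.1, 25.3]
orientation: [-3.141, -0.0, -2.725]
force: [0.7, -4.5, 0.1]
finger_gap: -0.0
grasp_force: 1.6
```

Scaled: 1 mm is 0.001.

Request:
{"op": "carry_out", "data": {"increments": [[[0, 0.001, 0], 0], [[0, 0.001, 0], 0]]}}

```text
t: 4.4
tcp_pos: [515.2, -124.0, 25.3]
orientation: [-3.142, -0.0, -2.725]
force: [-0.2, -3.4, 0.9]
finger_gap: 0.0
grasp_force: 1.7
```

Scaled: 0.7 mm is 0.0007.

Request:
{"op": "carry_out", "data": {"increments": [[[0, 0.0007, 0], 0], [[0, 0.0007, 0], 0]]}}

```text
t: 4.6
tcp_pos: [514.9, -123.4, 25.3]
orientation: [3.142, -0.0, -2.725]
force: [0.0, -4.0, 1.3]
finger_gap: -0.0
grasp_force: 1.7
```

Scaled: 3 mm is 0.003, 2 mm is 0.002.

Request:
{"op": "carry_out", "data": {"increments": [[[0, 0.001, 0], 0], [[0, 0.002, 0], 0], [[0, 0.003, 0], 0], [[0, 0.003, 0], 0]]}}

```text
t: 5.0
tcp_pos: [513.6, -120.5, 25.3]
orientation: [3.141, -0.0, -2.725]
force: [-0.8, -4.1, 0.8]
finger_gap: -0.1
grasp_force: 1.7
```

Scaled: 3 mm is 0.003, 2 mm is 0.002.

Request:
{"op": "carry_out", "data": {"increments": [[[0, 0.001, 0], 0], [[0, 0.002, 0], 0], [[0, 0.003, 0], 0], [[0, 0.003, 0], 0]]}}

```text
t: 5.4
tcp_pos: [512.4, -117.7, 25.2]
orientation: [3.141, -0.0, -2.725]
force: [-0.5, -3.3, 0.9]
finger_gap: -0.2
grasp_force: 1.8
```

Scaled: 3 mm is 0.003, 2 mm is 0.002.

Request:
{"op": "carry_out", "data": {"increments": [[[0, 0.001, 0], 0], [[0, 0.002, 0], 0], [[0, 0.003, 0], 0], [[0, 0.003, 0], 0]]}}

```text
t: 5.8
tcp_pos: [511.3, -114.9, 25.3]
orientation: [3.141, -0.0, -2.725]
force: [-0.9, -3.5, 0.8]
finger_gap: -0.1
grasp_force: 1.8
```

The right-hand lever gave at about 4 N and its end moved about 13 mm, so it is the loose one. I'll back off, lift clear and test the middle one.

Scaled: -75 mm is -0.075, -60 mm is -0.06.

Request:
{"op": "carry_out", "data": {"increments": [[[0, -0.008, 0], 0], [[0, -0.02, 0], 0], [[0, -0.02, -0.02], 0], [[0, -0.02, -0.06], 0], [[0, -0.02, -0.075], 0]]}}

```text
t: 6.3
tcp_pos: [522.0, -134.2, 103.7]
orientation: [-3.139, 0.005, -2.725]
force: [0.9, -0.0, 1.5]
finger_gap: 0.0
grasp_force: 0.0
```

Scaled: 175 mm is 0.175, 150 mm is 0.15, 32 degrees is 0.1778.

Request:
{"op": "carry_out", "data": {"increments": [[[-0.008, 0.035, 0], 0.0444], [[-0.016, 0.075, 0], 0.0889], [[-0.024, 0.115, 0], 0.1333], [[-0.032, 0.15, 0], 0.1778], [[-0.038, 0.175, 0], 0.1778]]}}

```text
t: 6.8
tcp_pos: [483.6, 43.9, 100.5]
orientation: [3.14, 0.001, 2.996]
force: [-0.6, -0.9, 0.1]
finger_gap: -0.1
grasp_force: 0.0
```

Scaled: 20 mm is 0.02.

Request:
{"op": "carry_out", "data": {"increments": [[[0, 0, 0], 0], [[0, 0, 0], 0], [[0, 0, 0.02], 0]]}}

```text
t: 7.1
tcp_pos: [486.0, 42.0, 82.3]
orientation: [3.139, 0.005, 3.0]
force: [0.2, 0.0, 0.1]
finger_gap: -0.0
grasp_force: 0.0
```

Scaled: 55 mm is 0.055, 45 mm is 0.045.

Request:
{"op": "carry_out", "data": {"increments": [[[0, 0, 0.025], 0], [[0, 0, 0.045], 0], [[0, 0, 0.055], 0], [[0, 0, 0.055], 0], [[0, 0, 0.055], 0]]}}

```text
t: 7.6
tcp_pos: [484.2, 41.7, 25.9]
orientation: [3.141, 0.001, 2.999]
force: [0.1, 0.0, 0.6]
finger_gap: -0.0
grasp_force: 0.0
```

Scaled: 4 mm is 0.004, 3 mm is 0.003.

Request:
{"op": "carry_out", "data": {"increments": [[[0, 0.001, 0], 0], [[0, 0.002, 0], 0], [[0, 0.003, 0], 0], [[0, 0.004, 0], 0], [[0, 0.004, 0], 0]]}}

```text
t: 8.1
tcp_pos: [484.1, 46.2, 25.5]
orientation: [3.141, 0.0, 3.0]
force: [-0.1, 0.7, 0.6]
finger_gap: 0.1
grasp_force: 0.0
```

Scaled: 2 mm is 0.002, 1 mm is 0.001.

Request:
{"op": "carry_out", "data": {"increments": [[[0, 0.001, 0], 0], [[0, 0.002, 0], 0], [[0, 0.002, 0], 0]]}}

```text
t: 8.4
tcp_pos: [484.3, 48.1, 25.3]
orientation: [-3.142, 0.0, 3.0]
force: [0.2, 0.2, 0.1]
finger_gap: -0.1
grasp_force: 0.0
```

Scaled: 1.3 mm is 0.0013, 0.7 mm is 0.0007.

Request:
{"op": "carry_out", "data": {"increments": [[[0, 0.0007, 0], 0], [[0, 0.0013, 0], 0], [[0, 0.0013, 0], 0]]}}

```text
t: 8.7
tcp_pos: [484.4, 49.3, 25.3]
orientation: [-3.142, -0.0, 3.0]
force: [0.9, -0.3, 0.1]
finger_gap: -0.1
grasp_force: 0.0
```

Scaled: 0.7 mm is 0.0007.

Request:
{"op": "carry_out", "data": {"increments": [[[0, 0.0007, 0], 0], [[0, 0.0007, 0], 0]]}}

```text
t: 8.9
tcp_pos: [484.5, 49.9, 25.3]
orientation: [-3.141, -0.0, 3.0]
force: [1.0, -0.6, 0.4]
finger_gap: 0.2
grasp_force: 0.1
```

Scaled: 0.7 mm is 0.0007.

Request:
{"op": "carry_out", "data": {"increments": [[[0, 0.0007, 0], 0], [[0, 0.0007, 0], 0]]}}

```text
t: 9.1
tcp_pos: [484.5, 50.3, 25.3]
orientation: [-3.141, -0.0, 3.0]
force: [-0.5, -1.9, -0.8]
finger_gap: -0.0
grasp_force: 0.9
```

Scaled: 0.5 mm is 0.0005.

Request:
{"op": "carry_out", "data": {"increments": [[[0, 0.0005, 0], 0], [[0, 0.0005, 0], 0]]}}

```text
t: 9.3
tcp_pos: [484.5, 50.7, 25.2]
orientation: [-3.141, -0.0, 3.0]
force: [0.3, -4.2, -0.1]
finger_gap: 0.2
grasp_force: 1.7
```

Scaled: 0.7 mm is 0.0007.

Request:
{"op": "carry_out", "data": {"increments": [[[0, 0.0007, 0], 0], [[0, 0.0007, 0], 0]]}}

```text
t: 9.5
tcp_pos: [484.5, 51.1, 25.2]
orientation: [-3.14, -0.001, 3.0]
force: [0.3, -6.0, 1.3]
finger_gap: -0.3
grasp_force: 2.7
```

Scaled: 0.6 mm is 0.0006.

Request:
{"op": "carry_out", "data": {"increments": [[[0, 0.0006, 0], 0], [[0, 0.0006, 0], 0]]}}

```text
t: 9.7
tcp_pos: [484.5, 51.3, 25.2]
orientation: [-3.14, -0.001, 3.0]
force: [0.5, -7.4, 0.9]
finger_gap: -0.1
grasp_force: 3.3
```

Scaled: 1 mm is 0.001.

Request:
{"op": "carry_out", "data": {"increments": [[[0, 0.001, 0], 0], [[0, 0.001, 0], 0], [[0, 0.001, 0], 0]]}}

```text
t: 10.0
tcp_pos: [484.5, 51.7, 25.2]
orientation: [-3.139, -0.001, 3.0]
force: [0.9, -10.2, 0.1]
finger_gap: 0.1
grasp_force: 4.3
```

Middle lever holds at 10 N, so it is tight. On to the left one.

Scaled: -70 mm is -0.07, -60 mm is -0.06.

Request:
{"op": "carry_out", "data": {"increments": [[[0, -0.006, 0], 0], [[0, -0.012, 0], 0], [[0, -0.012, -0.025], 0], [[0, -0.012, -0.06], 0], [[0, -0.012, -0.07], 0]]}}

```text
t: 10.5
tcp_pos: [485.6, 42.2, 98.9]
orientation: [3.139, 0.006, 3.0]
force: [0.5, -0.3, 0.2]
finger_gap: 0.0
grasp_force: 0.0
```

Scaled: 135 mm is 0.135, 110 mm is 0.11, 4 degrees is 0.0222.

Request:
{"op": "carry_out", "data": {"increments": [[[0.008, 0.035, 0], 0.0222], [[0.016, 0.075, 0], 0.0222], [[0.026, 0.11, 0], 0.0222], [[0.033, 0.135, 0], 0.0222], [[0.033, 0.135, 0], 0.0222]]}}

```text
t: 11.0
tcp_pos: [469.5, 182.8, 95.1]
orientation: [3.14, 0.0, 2.933]
force: [-0.2, -0.4, -0.2]
finger_gap: 0.1
grasp_force: 0.0
```

Scaled: 20 mm is 0.02, 10 mm is 0.01.

Request:
{"op": "carry_out", "data": {"increments": [[[0, 0, 0.01], 0], [[0, 0, 0.02], 0], [[0, 0, 0.02], 0]]}}

```text
t: 11.3
tcp_pos: [468.4, 178.3, 73.1]
orientation: [-3.139, -0.003, 2.928]
force: [-0.5, -0.5, 0.0]
finger_gap: 0.2
grasp_force: 0.0
```

Scaled: 50 mm is 0.05, 40 mm is 0.04.

Request:
{"op": "carry_out", "data": {"increments": [[[0, 0, 0.02], 0], [[0, 0, 0.04], 0], [[0, 0, 0.05], 0], [[0, 0, 0.05], 0], [[0, 0, 0.05], 0]]}}

```text
t: 11.8
tcp_pos: [470.2, 179.7, 25.8]
orientation: [3.141, 0.001, 2.93]
force: [0.1, 0.5, -0.0]
finger_gap: -0.1
grasp_force: 0.0
```

Scaled: 3 mm is 0.003, 2 mm is 0.002.

Request:
{"op": "carry_out", "data": {"increments": [[[0, 0.001, 0], 0], [[0, 0.002, 0], 0], [[0, 0.003, 0], 0], [[0, 0.003, 0], 0]]}}

```text
t: 12.2
tcp_pos: [470.6, 183.0, 25.6]
orientation: [3.141, 0.0, 2.93]
force: [-0.4, 0.7, 0.9]
finger_gap: -0.4
grasp_force: 0.0
```

Scaled: 1.5 mm is 0.0015, 0.7 mm is 0.0007.

Request:
{"op": "carry_out", "data": {"increments": [[[0, 0.0007, 0], 0], [[0, 0.0015, 0], 0], [[0, 0.0015, 0], 0]]}}

```text
t: 12.5
tcp_pos: [470.7, 184.3, 25.3]
orientation: [-3.142, 0.0, 2.93]
force: [0.2, 0.1, 0.1]
finger_gap: 0.3
grasp_force: 0.0
```

Scaled: 1.5 mm is 0.0015, 0.7 mm is 0.0007.

Request:
{"op": "carry_out", "data": {"increments": [[[0, 0.0007, 0], 0], [[0, 0.0015, 0], 0], [[0, 0.0015, 0], 0]]}}

```text
t: 12.8
tcp_pos: [470.9, 185.4, 25.2]
orientation: [-3.141, -0.0, 2.93]
force: [-0.1, -0.5, 0.4]
finger_gap: -0.4
grasp_force: 0.6
```

Scaled: 0.6 mm is 0.0006.

Request:
{"op": "carry_out", "data": {"increments": [[[0, 0.0006, 0], 0], [[0, 0.0006, 0], 0]]}}

```text
t: 13.0
tcp_pos: [470.9, 185.8, 25.2]
orientation: [-3.141, -0.0, 2.93]
force: [0.2, -3.0, 1.2]
finger_gap: 0.1
grasp_force: 1.3
```

Scaled: 0.6 mm is 0.0006.

Request:
{"op": "carry_out", "data": {"increments": [[[0, 0.0006, 0], 0], [[0, 0.0006, 0], 0]]}}

```text
t: 13.2
tcp_pos: [470.9, 186.1, 25.1]
orientation: [-3.14, -0.001, 2.93]
force: [0.3, -5.0, 0.8]
finger_gap: 0.1
grasp_force: 2.3
```

Scaled: 1 mm is 0.001.

Request:
{"op": "carry_out", "data": {"increments": [[[0, 0.001, 0], 0], [[0, 0.001, 0], 0]]}}

```text
t: 13.4
tcp_pos: [470.9, 186.6, 25.1]
orientation: [-3.139, -0.001, 2.93]
force: [0.3, -7.3, 1.2]
finger_gap: -0.1
grasp_force: 3.4
```

Scaled: 0.8 mm is 0.0008.

Request:
{"op": "carry_out", "data": {"increments": [[[0, 0.0008, 0], 0], [[0, 0.0008, 0], 0], [[0, 0.0008, 0], 0]]}}

```text
t: 13.7
tcp_pos: [471.0, 186.8, 25.1]
orientation: [-3.138, -0.001, 2.93]
force: [0.0, -9.8, 2.3]
finger_gap: -0.0
grasp_force: 4.2
```

All three are tested: the right one is loose, the other two hold. Now to above the bung, turning so the fingers avoid its neighbours.

Scaled: -105 mm is -0.105, -75 mm is -0.075.

Request:
{"op": "carry_out", "data": {"increments": [[[0, -0.006, 0], 0], [[0, -0.012, 0], 0], [[0, -0.012, -0.035], 0], [[0, -0.012, -0.075], 0], [[0, -0.012, -0.105], 0]]}}

```text
t: 14.2
tcp_pos: [469.9, 177.5, 132.9]
orientation: [3.139, 0.002, 2.93]
force: [0.4, 1.1, 0.3]
finger_gap: 0.5
grasp_force: 0.0
```

Scaled: -236 mm is -0.236, -187 mm is -0.187, 25 degrees is 0.1389.

Request:
{"op": "carry_out", "data": {"increments": [[[-0.007, -0.045, 0], 0.0278], [[-0.014, -0.092, 0], 0.0556], [[-0.021, -0.14, 0], 0.0833], [[-0.028, -0.187, 0], 0.1111], [[-0.036, -0.236, 0], 0.1389]]}}

```text
t: 14.7
tcp_pos: [454.8, -62.6, 130.8]
orientation: [3.139, 0.001, 2.491]
force: [1.7, 0.3, 0.8]
finger_gap: -0.3
grasp_force: 0.0
```

```bash
python3 - <<'E'
from h import *
s=status.get_state();p=s['tcp_pos'];y=s['orientation'][2];d=np.array([438.3,-325.8])-p[:2]
print(p,s['q'],np.degrees(y),'tool x,y',d@[np.cos(y),np.sin(y)],d@[np.sin(y),-np.cos(y)])
E
```

```text
[454.79104577 -62.60970011 130.77809183] [ 2.05620983e-01  1.33265065e-01 -3.08340962e-01 -7.71224174e-04
 -1.12658779e+00 -2.42656210e+00] 142.73042823568775 tool x,y -146.2555654580661 -219.43198973299462
```

Scaled: -203 mm is -0.203, -164 mm is -0.164, 8 degrees is 0.0444.

Request:
{"op": "carry_out", "data": {"increments": [[[-0.026, -0.04, 0], 0.0111], [[-0.054, -0.08, 0], 0.0222], [[-0.082, -0.122, 0], 0.0444], [[-0.11, -0.164, 0], 0.0444], [[-0.136, -0.203, 0], 0.0444]], "gripper": -0.6}}

```text
t: 15.2
tcp_pos: [440.8, -307.4, 130.6]
orientation: [3.14, 0.002, 2.354]
force: [0.8, 0.2, 0.5]
finger_gap: 67.9
grasp_force: 0.0
```

Request:
{"op": "carry_out", "data": {"increments": [[[0, 0, 0], 0], [[0, 0, 0], 0], [[0, 0, 0], 0], [[0, 0, 0], 0]]}}

```text
t: 15.6
tcp_pos: [441.2, -304.2, 130.5]
orientation: [3.141, 0.0, 2.356]
force: [0.3, -0.0, 0.4]
finger_gap: 68.5
grasp_force: 0.0
```

```bash
python3 - <<'E'
from m import *
T=snap('top');S=snap('scene')
m=brass(T);m[:160]=0;m[240:]=0; print([b[0].round(1) for b in blobs(m,6)])
a=cv2.resize(S['frame'][150:320,70:230],None,fx=3,fy=3)[:500];c=np.zeros((510,800,3),np.uint8);c[:500,:480]=a
c[:360,481:799]=cv2.resize(T['frame'][160:250,270:350],(318,360));cv2.imwrite('pics/c3.png',c)
# refine bung from first pictures: top outline circle in top view = min enclosing of bright? use base/top ray check
S0=pickle.load(open('scene0.pkl','rb'));T0=pickle.load(open('top0.pkl','rb'))
for s,n in((T0,'T'),(S0,'S')):
    k=np.zeros((420,560),np.uint8);b=(399,243,20,17) if n=='T' else (129,214,19,23)
    u0,v0,w,h=b; k[v0-1:v0+h+1,u0-1:u0+w+1]=(s['frame'].max(2)<45)[v0-1:v0+h+1,u0-1:u0+w+1]
    mu=cv2.moments(k,True); print(n,'mid-height ray',onz(s,mu['m10']/mu['m00'],mu['m01']/mu['m00'],21).round(1))
cT,cS=(408.8,251.0),(138.0,224.8); print(tri(T0,cT,S0,cS))
s=status.get_state();print(s['tcp_pos'],s['orientation'],s['finger_gap'])
E
```

```text
[array([303.8, 189.1]), array([250.1, 195. ]), array([196.2, 200.8])]
T mid-height ray [ 436.7 -327.2   21. ]
S mid-height ray [ 438.9 -328.4   21. ]
(array([ 436.8484017 , -328.27284227,   18.56901186]), np.float64(0.6587838356226157))
[ 441.13124363 -304.29284877  130.54402888] [3.14114192e+00 4.11344644e-04 2.35599336e+00] 68.29758087624722
```

View pics/c3.png

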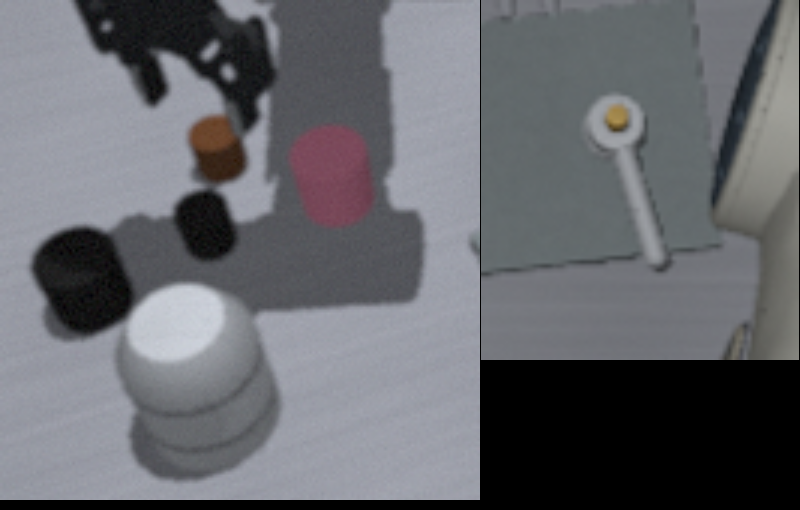

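The left crop shows the open gripper behind the bungs, with the small black bung upright at crop (207,225), undisturbed. The right crop shows the right lever's end now at crop (658,262), turned inwards by about the intended amount. I'll tighten the bung centre from its rims and measure the lever's swing.

```bash
python3 - <<'E'
from m import *
T=pickle.load(open('top0.pkl','rb'));S=pickle.load(open('scene0.pkl','rb'))
def sub(s,b):  # subpixel extents using half-level crossing
    u0,v0,w,h=b; g=cv2.resize(s['frame'][v0-5:v0+h+5,u0-5:u0+w+5].max(2),None,fx=8,fy=8,interpolation=cv2.INTER_CUBIC)
    m=(g<60).astype(np.uint8);n,l,st,c=cv2.connectedComponentsWithStats(m);i=1+st[1:,4].argmax();x,y,W,H,_=st[i]
    f=lambda q,o:(q-.5)/8+.0-0.4375+o-5+.0
    return f(x,u0),f(x+W,u0),f(y,v0),f(y+H,v0)
l,r,t,b=sub(T,(399,243,20,17));print(l,r,t,b)
uc,vc=(l+r)/2,(t+b)/2
print('y from top rim',onz(T,r,t+8,42)[1]+21,'y bottom',onz(T,l,b-8,0)[1]-20,'x top',onz(T,r-8,t,42)[0]-21,'x bottom',onz(T,l+8,b,0)[0]+20)
t2=snap('top');W=cloud(t2);g=t2['frame'].min(2);o=np.array([584,-71.])
r=np.hypot(W[...,0]-o[0],W[...,1]-o[1]);k=(abs(W[...,2]-38)<7)&(r<105)&(r>30)&(g>105)&(W[...,0]<560)
P=W[k];vx,vy,x0,y0=cv2.fitLine(P[:,:2].astype(np.float32),cv2.DIST_HUBER,0,.01,.01).ravel();a=np.degrees(np.arctan2(vy,vx))
print('arm',a,len(P),'before 25.3 -> end moved',92*np.radians(25.3-a%180))
E
```

```text
398.625 418.625 242.375 259.375
y from top rim -323.98030661443175 y bottom -327.79569833723593 x top 435.2558313135292 x bottom 437.2428310219591
arm 16.562225 117 before 25.3 -> end moved 14.030269
```

Scaled: 70 mm is 0.07, 50 mm is 0.05.

Request:
{"op": "carry_out", "data": {"increments": [[[-0.007, -0.009, 0], 0], [[-0.013, -0.018, 0.02], 0], [[-0.013, -0.018, 0.05], 0], [[-0.013, -0.018, 0.07], 0], [[-0.013, -0.018, 0.07], 0]]}}

```text
t: 16.25
tcp_pos: [435.1, -326.5, 57.4]
orientation: [-3.14, -0.006, 2.354]
force: [-1.2, -0.2, -0.5]
finger_gap: 68.4
grasp_force: 0.0
```

Scaled: 52 mm is 0.052, 42 mm is 0.042.

Request:
{"op": "carry_out", "data": {"increments": [[[0, 0, 0.015], 0], [[0, 0, 0.03], 0], [[0, 0, 0.042], 0], [[0, 0, 0.052], 0], [[0, 0, 0.052], 0]]}}

```text
t: 16.75
tcp_pos: [436.5, -327.0, 7.4]
orientation: [-3.141, -0.002, 2.354]
force: [-0.5, 0.3, -0.5]
finger_gap: 68.1
grasp_force: 0.0
```

Request:
{"op": "carry_out", "data": {"increments": [[[0, 0, 0], 0], [[0, 0, 0], 0]]}}

```text
t: 16.95
tcp_pos: [437.7, -327.6, 9.1]
orientation: [3.141, 0.001, 2.354]
force: [1.0, -0.5, 0.3]
finger_gap: 68.3
grasp_force: 0.0
```

Request:
{"op": "carry_out", "data": {"increments": [[[0, 0, 0], 0], [[0, 0, 0], 0], [[0, 0, 0], 0], [[0, 0, 0], 0], [[0, 0, 0], 0]], "gripper": 1, "grip_force": 40}}

```text
t: 17.45
tcp_pos: [437.4, -327.5, 8.9]
orientation: [3.141, 0.001, 2.354]
force: [-1.0, 0.6, 5.8]
finger_gap: 40.9
grasp_force: 40.0
```

Scaled: -8 mm is -0.008, -4 mm is -0.004.

Request:
{"op": "carry_out", "data": {"increments": [[[0, 0, 0], 0], [[0, 0, 0], 0], [[0, 0, -0.004], 0], [[0, 0, -0.008], 0], [[0, 0, -0.008], 0]]}}

```text
t: 17.95
tcp_pos: [437.4, -327.4, 16.7]
orientation: [3.141, 0.001, 2.354]
force: [-0.2, -0.4, -0.3]
finger_gap: 40.4
grasp_force: 40.4
```

Scaled: -105 mm is -0.105, -95 mm is -0.095.

Request:
{"op": "carry_out", "data": {"increments": [[[0, 0, -0.03], 0], [[0, 0, -0.065], 0], [[0, 0, -0.095], 0], [[0, 0, -0.105], 0], [[0, 0, -0.105], 0]]}}

```text
t: 18.45
tcp_pos: [437.9, -327.6, 122.6]
orientation: [3.14, 0.003, 2.354]
force: [-0.8, 0.5, -1.7]
finger_gap: 40.8
grasp_force: 40.6
```

Scaled: 160 mm is 0.16, 125 mm is 0.125.

Request:
{"op": "carry_out", "data": {"increments": [[[0.006, 0.022, 0], 0], [[0.015, 0.055, 0], 0], [[0.025, 0.09, 0], 0], [[0.034, 0.125, 0], 0], [[0.043, 0.16, 0], 0]]}}

```text
t: 18.95
tcp_pos: [519.5, -182.3, 119.1]
orientation: [-3.14, -0.003, 2.354]
force: [1.3, -0.3, -0.9]
finger_gap: 40.9
grasp_force: 40.7
```

Request:
{"op": "carry_out", "data": {"increments": [[[0.009, 0.035, 0], 0], [[0.017, 0.068, 0], 0], [[0.025, 0.097, 0], 0], [[0.031, 0.115, 0], 0], [[0.034, 0.125, 0], 0]]}}

```text
t: 19.45
tcp_pos: [584.4, -70.3, 119.6]
orientation: [-3.14, -0.002, 2.355]
force: [0.9, -1.0, -1.2]
finger_gap: 41.2
grasp_force: 40.7
```

Request:
{"op": "carry_out", "data": {"increments": [[[0, 0, 0.01], 0], [[0, 0, 0.02], 0], [[0, 0, 0.025], 0], [[0, 0, 0.025], 0], [[0, 0, 0.025], 0]]}}

```text
t: 19.95
tcp_pos: [584.5, -72.3, 96.3]
orientation: [-3.141, 0.0, 2.353]
force: [-0.5, 0.2, 0.1]
finger_gap: 40.9
grasp_force: 40.7
```

```bash
python3 - <<'E'
from m import *
S=snap('scene');T=snap('top');pickle.dump((S,T),open('held.pkl','wb'))
c=np.zeros((600,800,3),np.uint8);c[:600,:500]=cv2.resize(S['frame'][130:280,200:325],(500,600),interpolation=3)
c[:360,501:800]=cv2.resize(T['frame'][130:250,240:340],(299,360));cv2.imwrite('pics/c4.png',c)
print(status.get_state()['tcp_pos'])
E
```

```text
[584.91640151 -72.00682483  96.78553739]
```

View pics/c4.png

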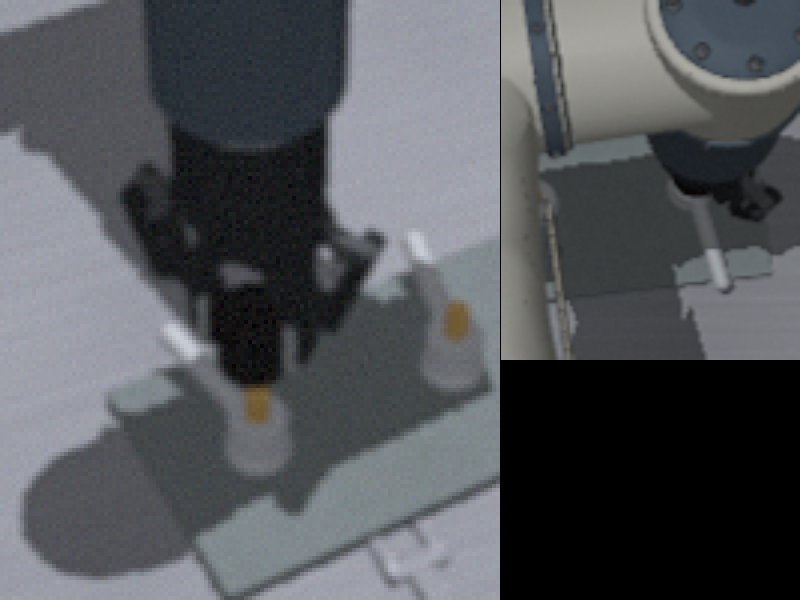

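The bung is held upright above the right-hand stud: in the scene crop the bung is at (248,335) and the brass stud at (258,405). I'll compare that against the projection for true alignment.

```bash
python3 - <<'E'
from m import *
S,T=pickle.load(open('held.pkl','rb'))
ms=brass(S);ms[:220]=0;ms[260:]=0;ms[:,:250]=0;ms[:,280:]=0
print([ (b[0].round(2),b[1][:4]) for b in blobs(ms,5)])
g=S['frame'].max(2)
for v in (206,210,214,218,222,226): print(v,g[v,248:276])
for z in (64,53,88,109,130): print(z,np.round(pix(S,np.array([584,-71,z])),1))
W=cloud(S)
for v in (206,212,218): print(np.nanmedian(W[v,257:267],axis=0).round(1))
h0=pickle.load(open('scene0.pkl','rb'));b=(138.0,224.8)
E
```

```text
[(array([263.7 , 230.53]), array([262, 227,   5,   8], dtype=int32))]
206 [59 74 88 71 42 25 21 13 22 26 20 25 19 21 14 27 23 22 26 16 26 25 24 24
 23 29 19 37]
210 [55 74 86 76 46 26 19 25 18 18 22 13 20 10 27 18 21 23  9 29 12 29 33 38
 30 33 36 23]
214 [145 115  95  75  55  30  12  17  16  16  24  21  25  17  25  23  23  27
  24  24  23  25  54  82  85  80  49  34]
218 [197 171 145 134 134 108  76  31  14  26  19  22  21  19  20  16  17  19
  19  16  25  27  57  82  85  74  51  31]
222 [107 118 119 121 115 107  89  61  35  21  14  25  28  23  20  23  21  27
  24  11  21  29  46  70  86  87  75  71]
226 [ 77  80  90 101 110 118 118 117 114 103  91  70  55  50  55  59  54  63
  64  60  69  67  72  73  68  74  74  73]
64 [263.8 225.7]
53 [263.9 228.9]
88 [263.6 218.6]
109 [263.5 212.2]
130 [263.4 205.6]
[581.6 -74.2 128.1]
[598.4 -80.8 128.1]
[602.6 -82.6 115.5]
```

Scaled: 17 mm is 0.017, 11 mm is 0.011.

Request:
{"op": "carry_out", "data": {"increments": [[[0.0009, 0.0009, 0.005], 0], [[0.0009, 0.0009, 0.011], 0], [[0.0009, 0.0009, 0.017], 0], [[0.0009, 0.0009, 0.017], 0], [[0.0009, 0.0009, 0.017], 0]]}}

```text
t: 20.55
tcp_pos: [584.6, -70.4, 79.0]
orientation: [-3.141, -0.0, 2.354]
force: [-0.6, -0.6, -0.2]
finger_gap: 40.5
grasp_force: 40.7
```

Scaled: 8 mm is 0.008, 6 mm is 0.006.

Request:
{"op": "carry_out", "data": {"increments": [[[0, 0, 0.002], 0], [[0, 0, 0.004], 0], [[0, 0, 0.006], 0], [[0, 0, 0.008], 0], [[0, 0, 0.008], 0]]}}

```text
t: 21.05
tcp_pos: [584.5, -70.3, 70.9]
orientation: [-3.141, -0.0, 2.354]
force: [-0.2, 0.3, -1.1]
finger_gap: 40.7
grasp_force: 40.7
```

Scaled: 4 mm is 0.004, 3 mm is 0.003.

Request:
{"op": "carry_out", "data": {"increments": [[[0, 0, 0.001], 0], [[0, 0, 0.002], 0], [[0, 0, 0.003], 0], [[0, 0, 0.004], 0], [[0, 0, 0.004], 0]]}}

```text
t: 21.55
tcp_pos: [584.6, -70.3, 67.1]
orientation: [-3.141, -0.0, 2.354]
force: [-0.3, -0.2, -1.3]
finger_gap: 40.6
grasp_force: 40.7
```

Scaled: 6 mm is 0.006, 4 mm is 0.004.

Request:
{"op": "carry_out", "data": {"increments": [[[0, 0, 0.002], 0], [[0, 0, 0.004], 0], [[0, 0, 0.006], 0], [[0, 0, 0.006], 0]]}}

```text
t: 21.95
tcp_pos: [584.4, -70.3, 60.8]
orientation: [-3.141, -0.001, 2.354]
force: [0.4, 0.1, -1.0]
finger_gap: 40.8
grasp_force: 40.7
```

It's over the stud with no contact force. Lowering on towards TCP z ≈ 51.

Scaled: 7 mm is 0.007, 6 mm is 0.006.

Request:
{"op": "carry_out", "data": {"increments": [[[0, 0, 0.002], 0], [[0, 0, 0.004], 0], [[0, 0, 0.006], 0], [[0, 0, 0.007], 0], [[0, 0, 0.007], 0]]}}

```text
t: 22.45
tcp_pos: [584.6, -70.3, 54.0]
orientation: [-3.141, -0.0, 2.354]
force: [0.6, -0.5, -1.4]
finger_gap: 40.4
grasp_force: 40.7
```

Scaled: 1.4 mm is 0.0014, 0.7 mm is 0.0007.

Request:
{"op": "carry_out", "data": {"increments": [[[0, 0, 0.0007], 0], [[0, 0, 0.0014], 0], [[0, 0, 0.0014], 0]]}}

```text
t: 22.75
tcp_pos: [584.7, -70.3, 52.8]
orientation: [-3.142, -0.0, 2.354]
force: [-0.3, 0.8, -1.4]
finger_gap: 40.8
grasp_force: 40.7
```

Scaled: 1 mm is 0.001, 0.5 mm is 0.0005.

Request:
{"op": "carry_out", "data": {"increments": [[[0, 0, 0.0005], 0], [[0, 0, 0.001], 0], [[0, 0, 0.001], 0]]}}

```text
t: 23.05
tcp_pos: [584.7, -70.3, 51.8]
orientation: [-3.142, -0.0, 2.354]
force: [-1.2, 0.4, -0.4]
finger_gap: 40.3
grasp_force: 40.7
```

Scaled: 1 mm is 0.001, 0.5 mm is 0.0005.

Request:
{"op": "carry_out", "data": {"increments": [[[0, 0, 0.0005], 0], [[0, 0, 0.001], 0], [[0, 0, 0.001], 0]]}}

```text
t: 23.35
tcp_pos: [584.8, -70.3, 51.0]
orientation: [3.141, 0.0, 2.354]
force: [0.1, 0.7, 0.2]
finger_gap: 40.4
grasp_force: 40.8
```

Scaled: 0.8 mm is 0.0008, 0.5 mm is 0.0005.

Request:
{"op": "carry_out", "data": {"increments": [[[0, 0, 0.0005], 0], [[0, 0, 0.0008], 0], [[0, 0, 0.0008], 0]]}}

```text
t: 23.65
tcp_pos: [584.8, -70.3, 50.9]
orientation: [3.141, 0.001, 2.354]
force: [-2.0, 1.0, 4.7]
finger_gap: 40.8
grasp_force: 41.0
```

Contact came at TCP z ≈ 51, exactly the predicted seated height (8.9 + 42), with 5 N up. The bung is seated, so I'll release.

Request:
{"op": "carry_out", "data": {"increments": [[[0, 0, 0], 0], [[0, 0, 0], 0], [[0, 0, 0], 0], [[0, 0, 0], 0], [[0, 0, 0], 0]], "gripper": -0.6}}

```text
t: 24.15
tcp_pos: [584.7, -70.3, 50.0]
orientation: [-3.141, -0.0, 2.354]
force: [0.2, 0.2, 0.4]
finger_gap: 68.2
grasp_force: 0.0
```

Scaled: -120 mm is -0.12, -85 mm is -0.085.

Request:
{"op": "carry_out", "data": {"increments": [[[0, 0, -0.01], 0], [[0, 0, -0.025], 0], [[0, 0, -0.05], 0], [[0, 0, -0.085], 0], [[0, 0, -0.12], 0]]}}

```text
t: 24.65
tcp_pos: [584.5, -70.4, 172.0]
orientation: [-3.141, 0.0, 2.354]
force: [1.0, -1.4, 0.8]
finger_gap: 68.3
grasp_force: 0.0
```

Scaled: -180 mm is -0.18, -150 mm is -0.15.

Request:
{"op": "carry_out", "data": {"increments": [[[-0.01, -0.035, 0], 0], [[-0.02, -0.07, 0], 0], [[-0.035, -0.11, 0], 0], [[-0.05, -0.15, 0], 0], [[-0.06, -0.18, 0], 0]]}}

```text
t: 25.15
tcp_pos: [498.5, -241.8, 171.2]
orientation: [3.141, 0.001, 2.353]
force: [1.0, 0.0, -0.1]
finger_gap: 68.2
grasp_force: 0.0
```

```bash
python3 - <<'E'
from m import *
S=snap('scene');T=snap('top')
W=cloud(T);k=(T['frame'].max(2)<45)&(np.hypot(W[...,0]-584,W[...,1]+71)<45)&(W[...,2]<110)
P=W[k];tp=P[P[:,2]>np.percentile(P[:,2],50)-4];print(len(P),'top z',np.percentile(P[:,2],[50,90]),'ctr',(tp.min(0)+tp.max(0))/2)
g=T['frame'].min(2);r=np.hypot(W[...,0]-584,W[...,1]+71);k=(abs(W[...,2]-38)<7)&(r<105)&(r>30)&(g>105)&(W[...,0]<560)
Q=W[k];l=cv2.fitLine(Q[:,:2].astype(np.float32),cv2.DIST_HUBER,0,.01,.01).ravel();print('arm',np.degrees(np.arctan2(l[1],l[0])),len(Q))
c=np.zeros((600,800,3),np.uint8);c[:300,:500]=cv2.resize(S['frame'][150:270,200:400],(500,300),interpolation=3)
c[300:,:400]=cv2.resize(T['frame'][150:300,170:370],(400,300));c[300:,401:800]=cv2.resize(S['frame'],(399,300));cv2.imwrite('pics/c5.png',c)
print(status.get_state()['tcp_pos'])
E
```

```text
Traceback (most recent call last):
IndexError: index -1 is out of bounds for axis 0 with size 0
```

Scaled: -175 mm is -0.175, -145 mm is -0.145.

Request:
{"op": "carry_out", "data": {"increments": [[[-0.007, -0.035, 0], 0], [[-0.014, -0.07, 0], 0], [[-0.021, -0.105, 0], 0], [[-0.028, -0.145, 0], 0], [[-0.035, -0.175, 0], 0]]}}

```text
t: 25.75
tcp_pos: [399.2, -389.4, 171.0]
orientation: [-3.142, 0.001, 2.354]
force: [-0.3, -0.1, -0.4]
finger_gap: 68.4
grasp_force: 0.0
```

```bash
python3 - <<'E'
from m import *
S=snap('scene');T=snap('top')
c=np.zeros((600,800,3),np.uint8);c[:300,:500]=cv2.resize(S['frame'][150:270,200:400],(500,300),interpolation=3)
c[300:,:400]=cv2.resize(T['frame'][150:300,170:370],(400,300));c[300:,401:800]=cv2.resize(S['frame'],(399,300));cv2.imwrite('pics/c5.png',c)
for n,X in(('T',cloud(T)),('S',cloud(S))):
    fr=(T if n=='T' else S)['frame']; k=(fr.max(2)<50)&(np.hypot(X[...,0]-584,X[...,1]+71)<45)&(X[...,2]<110); P=X[k]
    if len(P): tp=P[P[:,2]>np.percentile(P[:,2],90)-5];print(n,len(P),'top z',np.percentile(P[:,2],[50,90]),'ctr',(tp.min(0)+tp.max(0))/2)
W=cloud(T);g=T['frame'].min(2);r=np.hypot(W[...,0]-584,W[...,1]+71);k=(abs(W[...,2]-38)<7)&(r<105)&(r>30)&(g>105)&(W[...,0]<560)
Q=W[k]
if len(Q)>20: l=cv2.fitLine(Q[:,:2].astype(np.float32),cv2.DIST_HUBER,0,.01,.01).ravel();print('arm',np.degrees(np.arctan2(l[1],l[0])),len(Q))
print(status.get_state()['tcp_pos'])
E
```

```text
T 254 top z [83.27625396 86.31634872] ctr [582.87707245 -69.89551876  85.81533775]
S 347 top z [80.60344495 83.50174445] ctr [588.89730384 -71.91407498  82.57469284]
arm 17.018015 118
[ 398.58337645 -390.42714417  170.75975593]
```

View pics/c5.png

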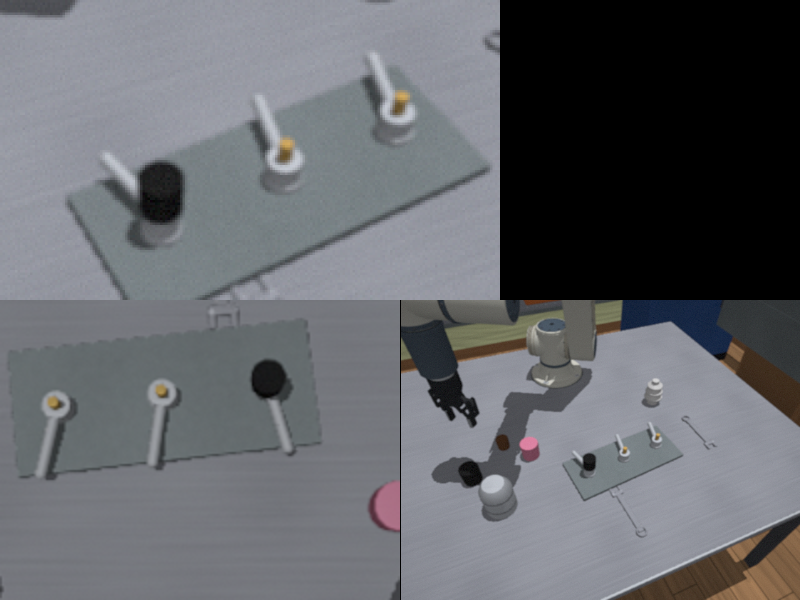

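The picture shows the bung upright and fully home over the right-hand stud (scene crop (160,195), top crop (268,378)). Its top is at z ≈ 84 mm, as it should be when seated. The lever is still about 13–14 mm from where it started, the other things stand where they were, and the robot is clear.

```bash
python3 -c "
from workcell import ticket
print(ticket.sign_off())"
```

```text
the job is handed in; nothing more can be done
None
```

The right-hand clamp was the loose one: it gave at about 4 N and its end was turned about 14 mm. The middle and left clamps held at about 10 N. The small black bung is seated fully home over the loose clamp's stud, and the job is handed in.

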